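# Close-pack hexagonal heating blocks in the heater tray

## Task

Take the loose hexagonal aluminium block from the bench and the two from the sloping white drying rack, and stand them upright in the blue heater tray together with the block already there, so that all four form one closely packed diamond with their flat sides touching face to face. Do not let a block fall over, leave the bottle, beaker and dropper bottle standing where they are, and let go of everything at the end.

Things in the scene. Friction and masses are not known exactly. Their poses are not given: they have to be found in the camera images.
- block_1: Silver hexagonal block with dark vial wells in its top (all four alike): 44 mm across the flats, 51 across the corners, 62 high, 0.2 to 0.33 kg. Origin: centre of the underside; z to the top; x through the middle of a flat side, so flat sides face 0, 60, 120.. degrees from x. Start: standing upright in the tray, loose, turned at any angle.
- block_2: Silver hexagonal block with dark vial wells in its top (all four alike): 44 mm across the flats, 51 across the corners, 62 high, 0.2 to 0.33 kg. Origin: centre of the underside; z to the top; x through the middle of a flat side, so flat sides face 0, 60, 120.. degrees from x. Start: standing upright on the bench, turned at any angle.
- block_3: Silver hexagonal block with dark vial wells in its top (all four alike): 44 mm across the flats, 51 across the corners, 62 high, 0.2 to 0.33 kg. Origin: centre of the underside; z to the top; x through the middle of a flat side, so flat sides face 0, 60, 120.. degrees from x. Start: right half of the rack, top leaning 35 degrees towards the rack's front, a flat side against its ledge.
- block_4: Silver hexagonal block with dark vial wells in its top (all four alike): 44 mm across the flats, 51 across the corners, 62 high, 0.2 to 0.33 kg. Origin: centre of the underside; z to the top; x through the middle of a flat side, so flat sides face 0, 60, 120.. degrees from x. Start: left half of the rack, leaning like block_3.
- tray: Blue painted metal tray with a grey floor, fixed, 190 (its x) x 170 (its y) mm outside, walls 5 mm thick, rim 16 mm above the bench. Inner floor 5 mm above the bench, 180 x 160 mm. Origin: centre of the underside, on the bench.
- rack: White plastic sloping drying rack, fixed, 250 mm wide (its y) and about 80 mm deep (its x), up to 55 mm high. Its board slopes 35 degrees, lower at the front (its -x side), where a 20 mm high ledge, square to the board, stops the blocks. Origin: under the middle of the board, on the bench; z is up.
- bottle: White reagent bottle with an orange cap, 69 mm diameter, 131 mm high, loose, beside the tray on its +y side. Origin: centre of its underside. Must stay (within 25 mm).
- beaker: Clear beaker, 53 x 58 mm, 69 mm high, loose, beside the tray on its -y side. Origin: centre of its underside. Must stay (within 25 mm).
- dropper: Small amber dropper bottle with a black cap, 32 mm diameter, 68 mm high, loose, near block_2. Origin: centre of its underside. Must stay (within 25 mm).
Not all that is in view belongs to the job. Leave any brown look-alike of the block_3 alone. Leave any turquoise look-alike of the block_2 alone.

How it is judged:
At the end, for the whole second after the job is handed in: All four blocks stand upright (within 3 degrees) and at rest on the tray's inner floor, in a diamond: five of the six pairs of blocks are neighbours with centres less than 47 mm apart (gaps under 3 mm), and the flat sides are parallel within 6 degrees (((distance between each of block_1, block_2 and block_3 below 0.047 m and distance between each of block_1, block_2, block_3 and block_4 below 0.047 m) or (distance between block_1 and block_2 below 0.047 m and distance between each of block_1, block_2, block_3 and block_4 below 0.047 m and distance between block_2 and block_3 below 0.047 m) or (distance between block_1 and block_2 below 0.047 m and distance between each of block_1, block_2 and block_3 below 0.047 m and distance between each of block_2, block_3 and block_4 below 0.047 m) or (distance between block_1 and block_2 below 0.047 m and distance between block_1 and block_3 below 0.047 m and distance between each of block_1, block_2, block_3 and block_4 below 0.047 m) or (distance between block_1 and block_2 below 0.047 m and distance between each of block_1, block_2 and block_3 below 0.047 m and distance between each of block_1, block_3 and block_4 below 0.047 m) or (distance between block_1 and block_2 below 0.047 m and distance between each of block_1, block_2 and block_3 below 0.047 m and distance between each of block_1, block_2 and block_4 below 0.047 m)) and angle between each of block_1, block_2, block_3, block_4's own z axis and vertical below 0.05 rad and z of block_1 in the frame of tray between 0.002 and 0.0085 m and linear speed of each of block_1, block_2, block_3, block_4 below 0.01 m/s and x of block_1 in the frame of tray between -0.072 and 0.072 m and y of block_1 in the frame of tray between -0.062 and 0.062 m and z of block_2 in the frame of tray between 0.002 and 0.0085 m and x of block_2 in the frame of tray between -0.072 and 0.072 m and y of block_2 in the frame of tray between -0.062 and 0.062 m and z of block_3 in the frame of tray between 0.002 and 0.0085 m and x of block_3 in the frame of tray between -0.072 and 0.072 m and y of block_3 in the frame of tray between -0.062 and 0.062 m and z of block_4 in the frame of tray between 0.002 and 0.0085 m and x of block_4 in the frame of tray between -0.072 and 0.072 m and y of block_4 in the frame of tray between -0.062 and 0.062 m and (angle between the x axis of block_2 and the x axis of block_1, either way round below 0.1 rad or angle between the x axis of block_2 and the x axis of block_1, either way round between 0.9472 and 1.1472 rad) and (angle between the x axis of block_3 and the x axis of block_1, either way round below 0.1 rad or angle between the x axis of block_3 and the x axis of block_1, either way round between 0.9472 and 1.1472 rad) and (angle between the x axis of block_4 and the x axis of block_1, either way round below 0.1 rad or angle between the x axis of block_4 and the x axis of block_1, either way round between 0.9472 and 1.1472 rad)); the robot touches nothing.
It fails at once if the reagent bottle is pushed more than 25 mm or tipped (distance of bottle from where it was at the start of the episode above 0.025 m or angle between bottle's own z axis and vertical above 0.3 rad).
It fails at once if the beaker is pushed more than 25 mm or tipped (distance of beaker from where it was at the start of the episode above 0.025 m or angle between beaker's own z axis and vertical above 0.3 rad).
It fails at once if the dropper bottle is pushed more than 25 mm or tipped (distance of dropper from where it was at the start of the episode above 0.025 m or angle between dropper's own z axis and vertical above 0.3 rad).
It fails at once if a hexagonal block falls over (angle between any of block_1, block_2, block_3, block_4's own z axis and vertical above 1.15 rad).
It also fails if it takes over 72 s, if anything falls off the work surface, if the arm or the gripper's body presses on something with over 40 N, if the wrist force passes 120 N, or if a joint passes its speed limit or range.

## Robot

A 7-joint arm with a two-finger parallel gripper is mounted at the origin on a cart in front of the work surface, level with it; the furniture and walls round the work are solid. World frame = base frame: x ahead of the robot, y to its left, z up, the work surface at z = 0. Lengths are in m, angles in rad, forces in N, time in s.
With the tool pointing down it reaches from about 0.425 to 0.925 m from the base axis. Payload 6.8 kg.
Tool frame: the origin (TCP) lies midway between the tips of the shut fingers; the grasp point (between the pads) lies 19 mm behind it; z points along the fingers, y is the line along which they close (so a half turn about z gives the same grasp; the last joint's range is limited). The gripper opens to 85 mm and grips with 20 to 120 N. Pads are 22 mm wide; open, the fingers measure 114 mm over their backs; the gripper's body (76 mm by 85 mm) begins 54 mm behind the grasp point. The pads swing forward as they close: fully open they stand 13 mm farther back than shut.
Start: joints at [-0.108, 0.477, 0.022, 1.555, -0.011, 1.109, -0.083], TCP at [0.675, 0, 0.231] pointing down, gripper open.
Joint ranges: [-2.96, 2.96], [-0.34, 2.1], [-1.41, 1.46], [0.24, 2.44], [-1.37, 4.51], [0.17, 1.92], [-2.96, 2.96]. Speed limits (rad/s): [2.39, 2.39, 3.14, 3.14, 3.14, 3.14, 3.14].

## Interface

Orientations are given as a rotation vector (axis times angle).
In Python, from bench import r gives the robot as it stands.
- The arm moves only by the tool servo_tool, never from a script. Its arguments are lists of equal length, an entry for each row: "turn": the turn, a rotation vector about the world's x, y, z in units of 5 degrees (1.0 is 5 degrees), a list of three; "slide": the shift along the world's x, y, z in units of 30 mm (1.0 is 30 mm), a list of three; "hand": the opening, from 0 (shut) to 1 (fully open). In form: {"turn": [[rx, ry, rz], ...], "slide": [[dx, dy, dz], ...], "hand": [hand, ...]}. A call has 1 to 8 rows; each row is the pose to reach, as a shift and turn from the pose commanded when the call began; what a row does not reach only later rows make up. A row lasts 1/8 s, in which the tool goes at most 62.5 mm and 10.7 degrees, less where a joint would pass 70% of its speed; a pose out of reach is approached as far as the arm can. A call with a gripper value outside its range is refused whole. The fingers move at their own pace and stop on an object; "squeeze" is the grip in N (left out, the last holds). Time passes only in rows, so rows that repeat a pose let the fingers close. It gives the time, the measured TCP pose, the force, the opening and the grip force at its end, in the units of the state.
- r.get_obs(): the state, without advancing time (a new reading comes with each control period).
- r.grab_frame(name): name is "scene" or "side" or "wrist"; returns (picture, depth): 480x640x3 uint8, red, green, blue; 480x640 float32, m along the optical axis (not along the pixel's ray), 0 where there is no reading.
- r.get_calibration(name): a dict with "fovy" (degrees; the focal length in pixels is half the picture's height over the tangent of half this angle, whatever the lens; pixels are square), "cx", "cy" (the principal point, pixels), "R" (3x3) and "t" (3): a world point X has camera coordinates R X + t. Camera axes: x right, y down, z forward; pixel columns grow to the right and rows downward; lengths in m; the calibration is good to about 2 mm. A picture is of the moment at which its call begins: read the wrist's pose just before it. get_calibration takes no time and is no camera call; for the wrist camera it gives the pose at the moment of the call.
- r.hand_in(): hands the job in; it is judged then, once.
The state is a dict: "clock": time; "joints": joint angles; "qvel": joint speeds; "tau": joint torques, N m; "tcp_pos": TCP position; "orientation": TCP orientation; "contact_force": force on the tool from outside, world axes, zero at the start; "moment": the same for the moment, N m; "grip_width": finger opening in m; "gripper_force": force on a finger pad.
Only numpy, scipy, OpenCV 4.12 (cv2) and the standard library are available. Lean on these libraries where they do the work, as an engineer would, in place of code of your own. Each camera call takes 0.05 s, during which the arm holds its last target. There are 200 camera calls.

## Working session

There is one attempt and no reset: what is moved stays moved. The work goes in short steps, Python scripts to look and compute and a tool call to move; the robot and the scene stay as the last step left them, time stands still between calls to the robot, and variables do not carry over. Pictures are saved under pics/ and viewed, at most 10 in all, crops included, and the job is handed in when it is done.

Besides the shell and the picture viewer there is one more tool, called after ">>>" as name(argument=value, ...) on one line, values as JSON. servo_tool: Moves the arm, as the interface text tells. Its arguments: {"type":"object","properties":{"turn":{"type":"array"},"slide":{"type":"array"},"hand":{"type":"array"},"squeeze":{"type":"number"}},"required":["turn","slide","hand"]}

```bash
ls; mkdir -p pics
cat > h.py <<'E'
import numpy as np, cv2
from bench import r
def cam(n):
    c=r.get_calibration(n); im,d=r.grab_frame(n)
    return im,d,c
def cloud(d,c):
    f=240/np.tan(np.radians(c['fovy'])/2); v,u=np.mgrid[:480,:640]
    P=np.stack([(u-c['cx'])/f*d,(v-c['cy'])/f*d,d],-1)
    return (P-np.array(c['t']))@np.array(c['R'])
def save(n,im): cv2.imwrite('pics/'+n+'.png',im[...,::-1])
E
python3 - <<'E'
from h import *
ims=[]
for n in ('scene','side','wrist'):
    im,d,c=cam(n); np.savez(n+'0.npz',im=im,d=d,X=cloud(d,c)); ims.append(im)
    print(n,c['fovy'],c['cx'],c['cy'],(-np.array(c['R']).T@np.array(c['t'])).round(3),np.array(c['R']).round(2).tolist(),(d>0).mean())
for n,i in zip('abc',ims): save(n,i)
print(r.get_obs())
E
```

```text
pics
scene 45.5916331191474 318.59986658883906 242.97590793757277 [ 0.748 -0.584  1.093] [[0.95, 0.3, -0.01], [0.25, -0.82, -0.52], [-0.17, 0.49, -0.85]] 0.9962662760416666
side 52.64418608382653 312.48129020375376 241.60939525276436 [0.193 0.91  0.446] [[-0.94, -0.33, -0.02], [-0.11, 0.36, -0.93], [0.31, -0.87, -0.38]] 0.8898697916666667
wrist 63.61640044548631 320.49321279007273 235.49064541644876 [0.675 0.079 0.375] [[1.0, 0.0, -0.0], [0.0, -0.95, 0.31], [-0.0, -0.31, -0.95]] 0.996103515625
{'clock': 0.15, 'joints': array([-0.10811325,  0.47765412,  0.02236147,  1.55619425, -0.01152191,
        1.10930443, -0.08311491]), 'qvel': array([ 0.00167224, -0.00230215,  0.00054637, -0.00342244,  0.00083705,
        0.00016795,  0.00096372]), 'tau': array([ 1.55385478e-03, -5.96924365e+01,  1.60940632e+00, -2.81490952e+01,
        1.26662746e-02,  6.56643446e-03,  5.58682734e-05]), 'tcp_pos': array([6.74551708e-01, 8.77571079e-07, 2.30532612e-01]), 'orientation': array([-2.22077801e+00, -2.22076360e+00,  1.68543348e-03]), 'contact_force': array([ 0.31633708, -0.67661962, -0.34678158]), 'moment': array([-0.00646889, -0.00198269, -0.04766577]), 'gripper_force': 0.0, 'grip_width': 0.08534166407670196}
```

View pics/a.png

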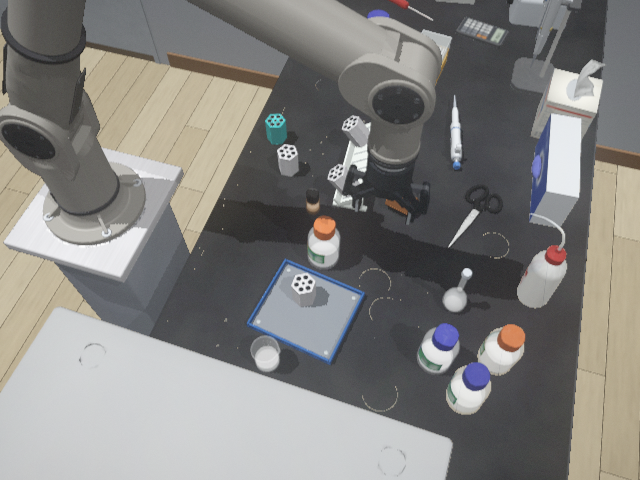

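View pics/b.png

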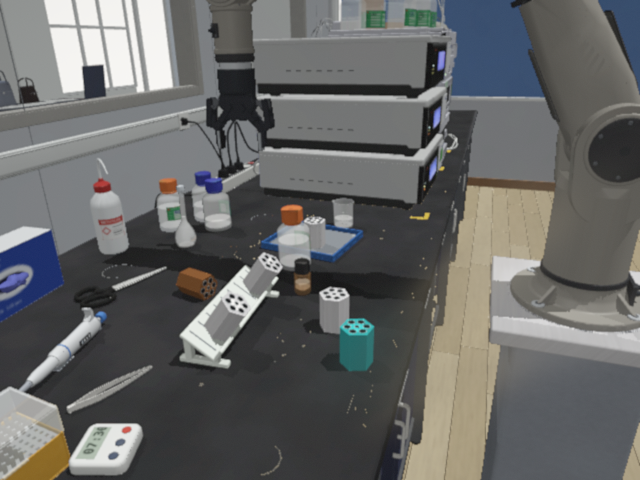

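```bash
cat >> h.py <<'E'
def hexfit(p):
    """p Nx2 points on a hex face -> centre, flat angle(deg mod 60), mean flat width"""
    best=None
    for a in np.arange(0,60,.5):
        t=np.radians(a+np.array([0,60,120])); n=np.stack([np.cos(t),np.sin(t)])
        q=p@n; hi=np.percentile(q,99,axis=0); lo=np.percentile(q,1,axis=0); w=(hi-lo)
        if best is None or w.sum()<best[0]: best=(w.sum(),a,w,np.linalg.lstsq(n.T,(hi+lo)/2,rcond=None)[0])
    return best[3],best[1],best[2]
def clusters(m,minpx=40):
    n,l,s,c=cv2.connectedComponentsWithStats(m.astype(np.uint8))
    return [(l==i,s[i],c[i]) for i in range(1,n) if s[i,4]>=minpx]
E
python3 - <<'E'
from h import *
for n in ('scene','side','wrist'):
    z=np.load(n+'0.npz'); X=z['X']; im=z['im'].astype(int)
    hsv=cv2.cvtColor(z['im'],cv2.COLOR_RGB2HSV).astype(int)
    print(n)
    for zt in (.062,.067):
        m=(abs(X[...,2]-zt)<.003)&(X[...,0]>.3)&(X[...,0]<1.1)&(abs(X[...,1])<.6)
        m=cv2.morphologyEx(m.astype(np.uint8),cv2.MORPH_CLOSE,np.ones((3,3)))
        for k,s,c in clusters(m):
            p=X[k][:,:2]; print(zt,c.round(),s[4],*[np.round(q,4) for q in hexfit(p)],'z',np.median(X[k][:,2]).round(4),'rgb',np.median(im[k],0))
    blue=(abs(hsv[...,0]-108)<12)&(hsv[...,1]>150)&(abs(X[...,2]-.013)<.012)&(X[...,0]<1)&(abs(X[...,1])<.6)
    for k,s,c in clusters(blue,150):
        r_=cv2.minAreaRect(X[k][:,:2].astype(np.float32)*1000); print('blue',c.round(),s[4],r_, np.percentile(X[k][:,2],[5,95]))
save('w0',np.load('wrist0.npz')['im'])
E
```

```text
scene
0.062 [275. 121.] 231 [0.3403 0.3151] 44.0 [0.0432 0.0463 0.0431] z 0.0629 rgb [ 92. 181. 181.]
0.062 [360. 135.] 76 [0.5669 0.223 ] 11.5 [0.0561 0.2412 0.2344] z 0.0618 rgb [162.5 163.  166. ]
0.062 [287. 152.] 249 [0.4916 0.0261] 24.5 [0.0429 0.4382 0.4268] z 0.0634 rgb [204. 204. 206.]
0.062 [535. 171.] 70 [0.9616 0.3481] 11.0 [0.0168 0.0554 0.0586] z 0.0641 rgb [112.  116.5 171.5]
0.062 [555. 210.] 64 [1.0131 0.2464] 32.5 [0.0506 0.0081 0.0499] z 0.0619 rgb [145. 148. 150.]
0.062 [541. 293.] 44 [1.0091 0.037 ] 43.0 [0.0421 0.0126 0.0397] z 0.0619 rgb [161.  159.5 157. ]
0.062 [432. 360.] 47 [ 0.8308 -0.1629] 15.0 [0.0526 0.02   0.0498] z 0.0617 rgb [ 90. 124. 109.]
0.062 [460. 399.] 51 [ 0.8924 -0.2238] 9.0 [0.0433 0.0115 0.0433] z 0.0619 rgb [217. 218. 215.]
0.067 [275. 120.] 168 [0.3406 0.3142] 19.5 [0.0375 0.0389 0.0405] z 0.064 rgb [ 95.  178.  179.5]
0.067 [359. 133.] 58 [0.5456 0.334 ] 10.0 [0.0447 0.0445 0.0194] z 0.0672 rgb [163. 164. 166.]
0.067 [287. 152.] 194 [ 0.5746 -0.1643] 24.0 [0.0396 0.7929 0.7808] z 0.0639 rgb [200.5 200.5 203. ]
0.067 [541. 180.] 236 [0.9
[... 4332 characters left out ...]
 201.]
0.067 [174. 302.] 1389 [ 0.5456 -0.0841] 58.5 [0.0428 0.0293 0.0432] z 0.0684 rgb [246. 250. 253.]
0.067 [603. 311.] 518 [ 0.9319 -0.0975] 34.5 [0.0542 0.0561 0.0239] z 0.0676 rgb [123.5 151.5 127. ]
0.067 [500. 327.] 141 [ 0.8395 -0.1093] 26.0 [0.0295 0.0057 0.0299] z 0.0671 rgb [241. 243. 244.]
0.067 [560. 381.] 127 [ 0.9043 -0.1659] 31.0 [0.0244 0.0041 0.0254] z 0.0668 rgb [226. 227. 225.]
blue [264. 307.] 1938 ((600.1007690429688, -121.39266967773438), (170.94532775878906, 112.29679870605469), 82.15648651123047) [0.0058525  0.01805228]
blue [124. 301.] 1060 ((469.2871398925781, -109.27176666259766), (155.3795623779297, 12.39906120300293), 84.54721069335938) [0.00839489 0.01812502]
```

View pics/c.png

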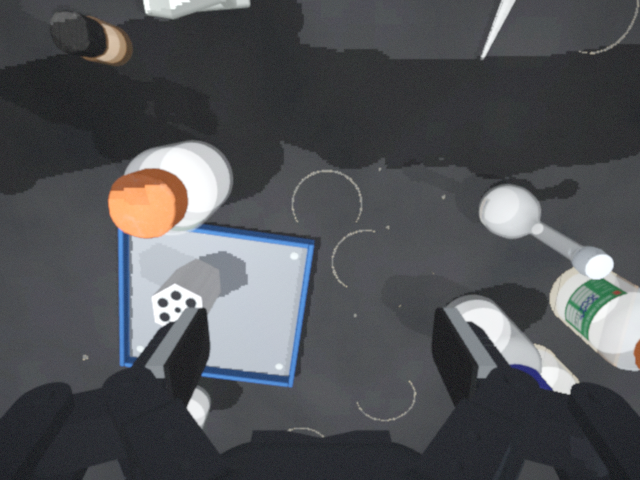

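```bash
cat >> h.py <<'E'
def normals(X,k=2):
    B=cv2.GaussianBlur(X.astype(np.float32),(5,5),0)
    du=np.roll(B,-k,1)-np.roll(B,k,1); dv=np.roll(B,-k,0)-np.roll(B,k,0)
    n=np.cross(dv,du); return n/(np.linalg.norm(n,axis=-1,keepdims=True)+1e-12)
def racktops(X):
    n=normals(X); n*=np.sign(n[...,2:]+1e-9)
    m=(X[...,0]>.42)&(X[...,0]<.64)&(X[...,1]>.14)&(X[...,1]<.46)&(X[...,2]>.04)&(X[...,2]<.13)&(abs(n[...,2]-.819)<.1)&(n[...,0]<-.3)
    m=cv2.morphologyEx(m.astype(np.uint8),cv2.MORPH_CLOSE,np.ones((3,3)))
    out=[]
    for k,s,c in clusters(m,60):
        P=X[k]; g=np.median(P,0); 
        for _ in range(4):
            u,sv,vt=np.linalg.svd(P-P.mean(0),full_matrices=False); nn=vt[2]*np.sign(vt[2][2]); e=(P-P.mean(0))@nn
            P=P[abs(e)<max(.002,1.5*np.std(e))]
        ex=np.cross([0,0,1.],nn); ex/=np.linalg.norm(ex); ey=np.cross(nn,ex)
        c2,a,w=hexfit(P@np.array([ex,ey]).T)
        ctr=c2[0]*ex+c2[1]*ey+nn*(P.mean(0)@nn)
        out.append((ctr,nn,a,w,c,len(P)))
    return out
E
python3 - <<'E'
from h import *
for n in ('scene','side'):
    X=np.load(n+'0.npz')['X']; print(n)
    for ctr,nn,a,w,c,N in racktops(X): print(c.round(),N,'ctr',ctr.round(4),'n',nn.round(3),'tilt',np.degrees(np.arccos(nn[2])).round(1),'az',np.degrees(np.arctan2(nn[1],nn[0])).round(1),'a',a,w.round(3))
# tray floor / rim
for n in ('scene','wrist'):
    z=np.load(n+'0.npz'); X=z['X']; hsv=cv2.cvtColor(z['im'],cv2.COLOR_RGB2HSV).astype(int)
    b=(abs(hsv[...,0]-108)<12)&(hsv[...,1]>130)&(X[...,2]>.0)&(X[...,2]<.03)&(X[...,0]<.75)&(X[...,0]>.35)&(X[...,1]<.05)&(X[...,1]>-.3)
    P=X[b]; print(n,b.sum()); print(cv2.minAreaRect((P[:,:2]*1000).astype(np.float32)))
    f=(abs(X[...,2]-.006)<.004)&(hsv[...,1]<80)&(hsv[...,2]>90)&(X[...,0]<.75)&(X[...,0]>.35)&(X[...,1]<.05)&(X[...,1]>-.3)
    print('floor',f.sum(),cv2.minAreaRect((X[f][:,:2]*1000).astype(np.float32)))
X=np.load('scene0.npz')['X']
for nm,lo,hi,x0,x1,y0,y1 in (('bottle',.03,.08,.5,.61,-.03,.08),('beaker',.02,.08,.45,.6,-.3,-.2),('dropper',.02,.05,.45,.54,.09,.18)):
  for n in ('scene','side','wrist'):
    X=np.load(n+'0.npz')['X']; m=(X[...,2]>lo)&(X[...,2]<hi)&(X[...,0]>x0)&(X[...,0]<x1)&(X[...,1]>y0)&(X[...,1]<y1)
    if m.sum()>20: print(nm,n,np.percentile(X[m][:,:2],[1,99],axis=0).round(3).tolist())
E
```

```text
scene
[351. 123.] 51 ctr [0.5245 0.3402 0.0878] n [-0.563 -0.04   0.825] tilt 34.4 az -175.9 a 1.0 [0.036 0.025 0.026]
[337. 172.] 80 ctr [0.5355 0.1867 0.0871] n [-0.6    0.009  0.8  ] tilt 36.9 az 179.1 a 0.5 [0.034 0.036 0.026]
side
[269. 262.] 117 ctr [0.5335 0.1897 0.0835] n [-0.568 -0.043  0.822] tilt 34.7 az -175.6 a 48.0 [0.035 0.027 0.041]
[237. 284.] 114 ctr [0.5874 0.2128 0.0462] n [-0.577 -0.051  0.815] tilt 35.4 az -175.0 a 28.0 [0.048 0.018 0.047]
[236. 304.] 149 ctr [0.5219 0.343  0.0829] n [-0.569 -0.067  0.82 ] tilt 34.9 az -173.3 a 33.0 [0.031 0.032 0.026]
[197. 329.] 250 ctr [0.5758 0.3641 0.0459] n [-0.567 -0.044  0.823] tilt 34.6 az -175.6 a 30.0 [0.069 0.018 0.057]
scene 774
((560.8942260742188, -117.46343994140625), (170.87911987304688, 189.38035583496094), 81.5387191772461)
floor 4994 ((577.1182250976562, -129.23524475097656), (341.3503112792969, 301.0553283691406), 0.7895144820213318)
wrist 3872
((556.538818359375, -122.22573852539062), (184.79888916015625, 199.09349060058594), 81.61192321777344)
floor 16427 ((592.2239990234375, -119.4876708984375), (328.29144287109375, 348.7283630371094), 81.8121109008789)
bottle scene [[0.524, -0.017], [0.59, 0.02]]
bottle side [[0.522, 0.012], [0.585, 0.055]]
bottle wrist [[0.555, -0.002], [0.592, 0.054]]
beaker scene [[0.496, -0.269], [0.548, -0.218]]
beaker side [[0.497, -0.27], [0.548, -0.216]]
beaker wrist [[0.532, -0.246], [0.548, -0.221]]
dropper scene [[0.482, 0.115], [0.54, 0.177]]
dropper side [[0.479, 0.128], [0.539, 0.178]]
dropper wrist [[0.491, 0.116], [0.539, 0.157]]
```

>>> servo_tool(turn=[[0,0,2],[0,0,4],[0,0,5.8],[0,0,5.8],[0,0,5.8],[0,0,5.8],[0,0,5.8],[0,0,5.8]], slide=[[-1.5,1.3,0],[-3,2.6,0],[-4.5,3.9,0],[-6,5.2,0],[-7.5,6.4,0],[-9.13,7.73,0],[-9.13,7.73,-1],[-9.13,7.73,-1]], hand=[1,1,1,1,1,1,1,1])

```text
clock: 1.15
tcp_pos: [0.3995, 0.2312, 0.1999]
orientation: [-1.592, -2.706, 0.006]
contact_force: [0.1, -0.0, 0.1]
grip_width: 0.085
gripper_force: 0.0
```

```bash
cat >> h.py <<'E'
from scipy.spatial.transform import Rotation as Ro
def state():
    o=r.get_obs(); R=Ro.from_rotvec(o['orientation']).as_matrix()
    print('t',o['clock'].__round__(2),'tcp',o['tcp_pos'].round(4),'psi',np.degrees(np.arctan2(R[1,1],R[0,1])).round(2),'z',R[:,2].round(3),'F',o['contact_force'].round(1),'grip',o['grip_width'].round(4),round(float(o['gripper_force']),1),'q',o['joints'].round(2))
    return o['tcp_pos'],R
def uprights(X,zt,x0,x1,y0,y1,tol=.003):
    m=(abs(X[...,2]-zt)<tol)&(X[...,0]>x0)&(X[...,0]<x1)&(X[...,1]>y0)&(X[...,1]<y1)
    m=cv2.morphologyEx(m.astype(np.uint8),cv2.MORPH_CLOSE,np.ones((5,5)))
    for k,s,c in clusters(m,100): print(c.round(),s[4],*[np.round(q,4) for q in hexfit(X[k][:,:2])],X[k][:,2].mean().round(4))
E
python3 - <<'E'
from h import *
state()
for n in ('wrist','scene','side'):
    im,d,c=cam(n); X=cloud(d,c); print(n); np.savez(n+'1.npz',im=im,d=d,X=X); save(n+'1',im)
    uprights(X,.0625,.36,.45,.19,.28)
    uprights(X,.0675,.5,.6,-.13,-.05)
    for ctr,nn,a,w,cc,N in racktops(X): print(cc.round(),N,'ctr',ctr.round(4),'n',nn.round(3),'a',a,w.round(3))
E
```

```text
Traceback (most recent call last):
  File "h.py", line 44, in state
    print('t',o['clock'].__round__(2),'tcp',o['tcp_pos'].round(4),'psi',np.degrees(np.arctan2(R[1,1],R[0,1])).round(2),'z',R[:,2].round(3),'F',o['contact_force'].round(1),'grip',o['grip_width'].round(4),round(float(o['gripper_force']),1),'q',o['joints'].round(2))
                                                                                                                                                                                  ^^^^^^^^^^^^^^^^^^^^^
AttributeError: 'float' object has no attribute 'round'
```

```bash
sed -i "s/o\['grip_width'\].round(4)/round(float(o['grip_width']),4)/" h.py
python3 - <<'E'
from h import *
state()
for n in ('wrist','scene','side'):
    im,d,c=cam(n); X=cloud(d,c); print(n); np.savez(n+'1.npz',im=im,d=d,X=X); save(n+'1',im)
    uprights(X,.0625,.36,.45,.19,.28)
    uprights(X,.0675,.5,.6,-.13,-.05)
    for ctr,nn,a,w,cc,N in racktops(X): print(cc.round(),N,'ctr',ctr.round(4),'n',nn.round(3),'a',a,w.round(3))
E
```

```text
t 1.15 tcp [0.3995 0.2312 0.1999] psi 29.07 z [-0.003 -0.002 -1.   ] F [ 0.1 -0.   0.1] grip 0.085 0.0 q [-0.43  0.18 -0.26  2.06  0.06  0.91 -0.21]
wrist
[323. 221.] 2875 [0.4011 0.2312] 31.5 [0.0424 0.043  0.0431] 0.0644
[560. 243.] 5441 ctr [0.5787 0.303  0.0471] n [-0.565 -0.042  0.824] a 29.5 [0.171 0.026 0.16 ]
[566. 177.] 2598 ctr [0.5227 0.3417 0.0858] n [-0.571 -0.041  0.82 ] a 29.0 [0.038 0.037 0.038]
[425. 354.] 62 ctr [0.5241 0.1777 0.0784] n [-0.543 -0.201  0.815] a 56.5 [0.008 0.006 0.01 ]
scene
[287. 152.] 254 [0.4011 0.2295] 33.0 [0.0431 0.0456 0.0444] 0.0714
[303. 283.] 380 [ 0.5471 -0.0898] 1.5 [0.0431 0.0436 0.0448] 0.0762
[351. 123.] 50 ctr [0.5238 0.3401 0.0864] n [-0.641 -0.023  0.767] a 8.5 [0.036 0.027 0.028]
[336. 173.] 66 ctr [0.5348 0.1853 0.0863] n [-0.617 -0.025  0.787] a 23.5 [0.032 0.028 0.026]
side
[334. 294.] 322 [0.4008 0.232 ] 32.5 [0.0432 0.0441 0.044 ] 0.0639
[314. 220.] 113 [ 0.5462 -0.0885] 54.5 [0.0436 0.0458 0.0416] 0.0696
[269. 262.] 151 ctr [0.5344 0.19   0.084 ] n [-0.57  -0.051  0.82 ] a 31.0 [0.041 0.029 0.038]
[237. 283.] 102 ctr [0.5876 0.2149 0.0466] n [-0.55  -0.041  0.834] a 28.5 [0.046 0.016 0.044]
[235. 303.] 195 ctr [0.5222 0.3436 0.0832] n [-0.57  -0.047  0.821] a 35.0 [0.033 0.032 0.038]
[196. 330.] 225 ctr [0.5753 0.3764 0.0461] n [-0.564 -0.047  0.825] a 27.0 [0.046 0.019 0.04 ]
```

View pics/wrist1.png

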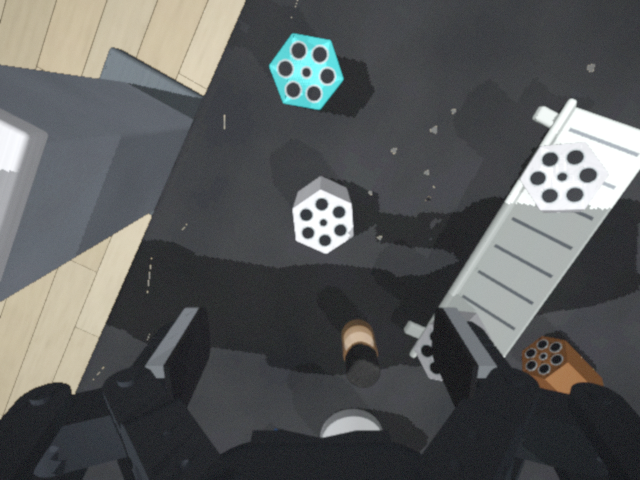

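>>> servo_tool(turn=[[0,0,0.5],[0,0,0.5],[0,0,0.5],[0,0,0.5],[0,0,0.5],[0,0,0.5],[0,0,0.5],[0,0,0.5]], slide=[[0.05,0.02,-1.5],[0.05,0.02,-3],[0.05,0.02,-4.5],[0.05,0.02,-5.6],[0.05,0.02,-5.93],[0.05,0.02,-5.93],[0.05,0.02,-5.93],[0.05,0.02,-5.93]], hand=[1,1,1,1,1,0.6,0.3,0.3], squeeze=40)

```text
clock: 2.3
tcp_pos: [0.4034, 0.2329, 0.0248]
orientation: [1.535, 2.74, 0.003]
contact_force: [-1.5, -0.4, 8.2]
grip_width: 0.0435
gripper_force: 41.4
```

>>> servo_tool(turn=[[0,0,0],[0,0,0],[0,0,0],[0,0,0]], slide=[[0,0,0],[0,0,0],[0,0,0],[0,0,0.1]], hand=[0.1,0.1,0.1,0.1])

```text
clock: 2.8
tcp_pos: [0.4029, 0.2326, 0.027]
orientation: [1.535, 2.741, 0.001]
contact_force: [0.1, 1.1, -2.6]
grip_width: 0.0435
gripper_force: 41.1
```

Run:
```python
from h import *
state()
```

```text
t 2.8 tcp [0.4029 0.2326 0.027 ] psi 31.49 z [ 0.001  0.    -1.   ] F [ 0.1  1.1 -2.6] grip 0.0435 41.1 q [-0.49  0.47 -0.21  2.19  0.19  0.5  -0.29]
```

>>> servo_tool(turn=[[0,0,0],[0,0,0],[0,0,0],[0,0,1],[0,0,2],[0,0,3],[0,0,4],[0,0,5.7]], slide=[[0,0,1.8],[0,0,3.6],[0.3,-0.7,5.3],[0.9,-2,5.77],[1.5,-3.3,5.77],[2.2,-4.7,5.77],[2.9,-6.2,5.77],[3.6,-7.7,5.77]], hand=[0.1,0.1,0.1,0.1,0.1,0.1,0.1,0.1])

```text
clock: 3.8
tcp_pos: [0.5107, 0.0001, 0.1997]
orientation: [0.806, 3.036, 0.0]
contact_force: [-0.3, 0.4, -2.5]
grip_width: 0.0438
gripper_force: 42.7
```

>>> servo_tool(turn=[[0,0,0],[0,0,0],[0,0,0],[0,0,0],[0,0,0],[0,0,0]], slide=[[0.6,-1.3,0],[1.2,-2.7,0],[1.8,-4,0],[1.93,-4.3,0],[1.93,-4.3,-1.2],[1.93,-4.3,-1.2]], hand=[0.1,0.1,0.1,0.1,0.1,0.1])

```text
clock: 4.55
tcp_pos: [0.5658, -0.1263, 0.1611]
orientation: [-0.81, -3.029, 0.0]
contact_force: [-0.8, -0.6, -3.0]
grip_width: 0.0435
gripper_force: 42.5
```

Run:
```python
from h import *
state()
for n in ('wrist','scene','side'):
    im,d,c=cam(n); X=cloud(d,c); print(n); np.savez(n+'2.npz',im=im,d=d,X=X); save(n+'2',im)
    uprights(X,.0675,.5,.6,-.13,-.05)
    for ctr,nn,a,w,cc,N in racktops(X): print(cc.round(),N,'ctr',ctr.round(4),'n',nn.round(3),'a',a,w.round(3))
```

```text
t 4.55 tcp [ 0.5658 -0.1263  0.1611] psi 60.05 z [-0.006  0.001 -1.   ] F [-0.8 -0.6 -3. ] grip 0.0435 42.5 q [ 0.19  0.4  -0.09  1.85  0.05  0.9   1.12]
wrist
[358. 185.] 4361 [ 0.547 -0.089] 2.5 [0.0431 0.0424 0.0429] 0.0697
scene
[374. 127.] 55 ctr [0.5758 0.376  0.0493] n [-0.611 -0.054  0.79 ] a 53.5 [0.046 0.026 0.057]
[364. 161.] 204 ctr [0.5784 0.2697 0.0457] n [-0.569 -0.031  0.822] a 31.5 [0.105 0.024 0.1  ]
side
[314. 220.] 117 [ 0.5465 -0.0872] 48.0 [0.043  0.0466 0.0426] 0.0694
[269. 262.] 145 ctr [0.5341 0.19   0.0839] n [-0.57  -0.042  0.821] a 6.5 [0.04  0.029 0.03 ]
[236. 284.] 46 ctr [0.5768 0.2363 0.0567] n [0.777 0.208 0.594] a 47.0 [0.086 0.022 0.096]
[235. 304.] 251 ctr [0.5223 0.345  0.0833] n [-0.57  -0.056  0.82 ] a 27.5 [0.032 0.031 0.033]
[196. 331.] 268 ctr [0.5759 0.3653 0.0459] n [-0.559 -0.048  0.828] a 29.0 [0.069 0.02  0.06 ]
```

>>> servo_tool(turn=[[0,0,0.4],[0,0,0.4],[0,0,0.4],[0,0,0.4],[0,0,0.4],[0,0,0.4]], slide=[[0.15,-0.06,0],[0.15,-0.06,-1.5],[0.15,-0.06,-3],[0.15,-0.06,-3.9],[0.15,-0.06,-4.1],[0.15,-0.06,-4.1]], hand=[0.1,0.1,0.1,0.1,0.1,0.1])

```text
clock: 5.45
tcp_pos: [0.574, -0.1294, 0.0414]
orientation: [0.759, 3.047, 0.0]
contact_force: [0.1, 0.7, -2.2]
grip_width: 0.0437
gripper_force: 42.6
```

>>> servo_tool(turn=[[0,0,0],[0,0,0]], slide=[[0,0,0],[0,0,0]], hand=[0.1,0.1])

```text
clock: 5.7
tcp_pos: [0.5739, -0.1295, 0.0418]
orientation: [0.759, 3.046, 0.0]
contact_force: [-0.3, 0.6, -3.0]
grip_width: 0.0438
gripper_force: 42.6
```

>>> servo_tool(turn=[[0,0,0],[0,0,0],[0,0,0]], slide=[[-0.08,0.05,-0.2],[-0.08,0.05,-0.38],[-0.08,0.05,-0.38]], hand=[0.1,0.1,0.1])

```text
clock: 6.08
tcp_pos: [0.5704, -0.1276, 0.0298]
orientation: [-0.76, -3.048, 0.0]
contact_force: [-3.6, -0.0, 8.5]
grip_width: 0.0435
gripper_force: 44.2
```

>>> servo_tool(turn=[[0,0,0],[0,0,0],[0,0,0]], slide=[[0,0,0.03],[-0.04,0.06,0.03],[-0.04,0.06,0.03]], hand=[0.1,0.1,0.1])

```text
clock: 6.45
tcp_pos: [0.5695, -0.1259, 0.0298]
orientation: [0.76, 3.048, 0.0]
contact_force: [1.1, 0.6, -2.8]
grip_width: 0.0434
gripper_force: 42.9
```

>>> servo_tool(turn=[[0,0,0],[0,0,0],[0,0,0],[0,0,0],[0,0,0],[0,0,0],[0,0,0],[0,0,0]], slide=[[0,0,0],[0,0,0],[0,0,0],[0,0,0],[0,0,1],[0,0,2.5],[0,0,4],[0,0,4]], hand=[0.5,0.7,0.8,0.9,0.9,1,1,1])

```text
clock: 7.45
tcp_pos: [0.5721, -0.1264, 0.154]
orientation: [0.758, 3.041, 0.001]
contact_force: [0.2, -0.5, -0.2]
grip_width: 0.0856
gripper_force: 0.0
```

Run:
```python
from h import *
state()
for n in ('wrist','scene','side'):
    im,d,c=cam(n); X=cloud(d,c); print(n); np.savez(n+'3.npz',im=im,d=d,X=X); save(n+'3',im)
    m=(abs(X[...,2]-.067)<.004)&(X[...,0]>.49)&(X[...,0]<.63)&(X[...,1]>-.18)&(X[...,1]<-.05)
    P=X[m]; print(m.sum())
    if n=='side': continue
    for c0 in ((.547,-.089),(.5695,-.1265)):
        k=np.hypot(*(P[:,:2]-c0).T)<.024; print(hexfit(P[k][:,:2]),P[k][:,2].mean())
```

```text
t 7.45 tcp [ 0.5721 -0.1264  0.154 ] psi 61.99 z [ 0.008 -0.001 -1.   ] F [ 0.2 -0.5 -0.2] grip 0.0856 0.0 q [ 0.19  0.42 -0.1   1.85  0.05  0.87  1.15]
wrist
8836
(array([ 0.54693828, -0.08922139]), np.float64(57.5), array([0.04219141, 0.04396357, 0.04256924])) 0.06870313836586833
(array([ 0.56957628, -0.12586284]), np.float64(0.0), array([0.04269786, 0.0420455 , 0.04377187])) 0.0686227620203292
scene
650
(array([ 0.55036751, -0.09042029]), np.float64(41.0), array([0.0430084 , 0.04386332, 0.03457457])) 0.06786227537303971
(array([ 0.56984122, -0.12661733]), np.float64(55.0), array([0.04234671, 0.04448859, 0.04274467])) 0.06807689721646772
side
226
```

View pics/wrist3.png

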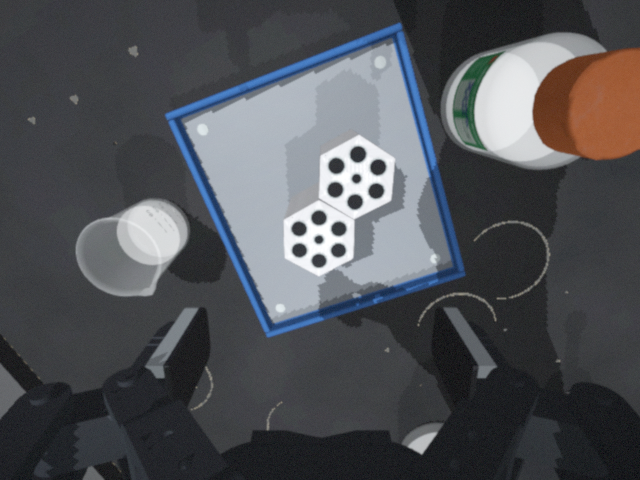

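```bash
cat >> h.py <<'E'
def tops(n='wrist',zt=.067,box=(.46,.66,-.22,-.03),tag=None,v=195):
    """bright hex tops in image; rays to plane zt"""
    im,d,c=cam(n); 
    if tag: save(tag,im)
    f=240/np.tan(np.radians(c['fovy'])/2); R=np.array(c['R']); o=-R.T@np.array(c['t'])
    X=cloud(d,c)
    m=((im.min(-1)>v)&(abs(X[...,2]-zt)<.008)).astype(np.uint8)
    cs,_=cv2.findContours(m,cv2.RETR_EXTERNAL,cv2.CHAIN_APPROX_NONE)
    F=np.zeros_like(m); cv2.drawContours(F,cs,-1,1,-1)
    k=cv2.getStructuringElement(cv2.MORPH_ELLIPSE,(11,11)) if n=='wrist' else np.ones((1,1),np.uint8)
    E=cv2.erode(F,k)
    out=[]
    for kk,s,cc in clusters(E,80):
        G=cv2.dilate(kk.astype(np.uint8),k)&F
        h=cv2.convexHull(max(cv2.findContours(G,cv2.RETR_EXTERNAL,cv2.CHAIN_APPROX_NONE)[0],key=len))[:,0].astype(float)
        D=np.stack([(h[:,0]-c['cx'])/f,(h[:,1]-c['cy'])/f,np.ones(len(h))],-1)@R
        P=(o+D*((zt-o[2])/D[:,2])[:,None])[:,:2]
        if not(box[0]<P[:,0].mean()<box[1] and box[2]<P[:,1].mean()<box[3]): continue
        best=None
        for a in np.arange(0,60,.5):
            t=np.radians(a+np.array([0,60,120])); nn=np.stack([np.cos(t),np.sin(t)]); q=P@nn; w=np.ptp(q,axis=0)
            if best is None or w.sum()<best[0]: best=(w.sum(),a,w,np.linalg.lstsq(nn.T,(q.max(0)+q.min(0))/2,rcond=None)[0])
        print(n,cc.round(),'c',best[3].round(4),'a',best[1],'w',best[2].round(4)); out.append(best[3])
    return out
E
python3 - <<'E'
from h import *
o=tops(tag='w4')
if len(o)>1: print(np.linalg.norm(o[0]-o[1]))
E
```

```text
wrist [342. 213.] c [ 0.5589 -0.1078] a 0.5 w [0.0675 0.0656 0.0889]
```

```bash
sed -i 's/(11,11)/(35,35)/' h.py
python3 - <<'E'
from h import *
o=tops(tag='w4')
if len(o)>1: print(np.linalg.norm(o[0]-o[1]))
E
```

```text
wrist [359. 186.] c [ 0.5478 -0.0899] a 0.0 w [0.044  0.0439 0.0482]
wrist [322. 247.] c [ 0.5698 -0.1255] a 3.0 w [0.0441 0.0438 0.0482]
0.041778547138295805
```

>>> servo_tool(turn=[[0,0,0],[0,0,0],[0,0,0],[0,0,0],[0,0,0],[0,0,0],[0,0,0],[0,0,0]], slide=[[-0.83,1.2,0],[-0.83,1.2,-1.2],[-0.83,1.2,-2.8],[-0.83,1.2,-3.8],[-0.83,1.2,-4.05],[-0.83,1.2,-4.05],[-0.83,1.2,-4.05],[-0.83,1.2,-4.05]], hand=[1,1,1,1,1,0.7,0.6,0.5], squeeze=20)

```text
clock: 8.7
tcp_pos: [0.5456, -0.0899, 0.0298]
orientation: [0.759, 3.046, 0.001]
contact_force: [-0.8, 1.6, 3.4]
grip_width: 0.0437
gripper_force: 21.1
```

>>> servo_tool(turn=[[0,0,0],[0,0,0],[0,0,0],[0,0,0],[0,0,0]], slide=[[0,0,0],[0,0,0],[0,0,0],[0.02,-0.03,0],[0.02,-0.03,0]], hand=[0.3,0.1,0.1,0.1,0.1])

```text
clock: 9.32
tcp_pos: [0.5457, -0.0899, 0.0298]
orientation: [0.759, 3.048, 0.002]
contact_force: [-1.6, 1.9, 8.8]
grip_width: 0.0439
gripper_force: 21.8
```

>>> servo_tool(turn=[[0,0,0],[0,0,0],[0,0,0],[0,0,0],[0,0,0],[0,0,0],[0,0,0],[0,0,0]], slide=[[0,0,0],[0,0,0],[0,0,0],[0,0,0],[0,0,1.5],[0.5,-0.8,3],[0.83,-1.2,4.05],[0.83,-1.2,4.05]], hand=[0.5,0.7,0.8,0.9,0.9,1,1,1])

```text
clock: 10.32
tcp_pos: [0.5724, -0.1287, 0.1528]
orientation: [0.762, 3.042, 0.0]
contact_force: [-0.6, 0.4, -0.1]
grip_width: 0.0853
gripper_force: 0.0
```

Run:
```python
from h import *
state()
o=tops(tag='w5')
im,d,c=cam('wrist'); X=cloud(d,c)
m=(abs(X[...,2]-.067)<.004)&(X[...,0]>.49)&(X[...,0]<.63)&(X[...,1]>-.18)&(X[...,1]<-.05)
P=X[m]
for c0 in ((.547,-.089),(.5695,-.126)):
    k=np.hypot(*(P[:,:2]-c0).T)<.025; print(hexfit(P[k][:,:2]))
```

```text
t 10.32 tcp [ 0.5724 -0.1287  0.1528] psi 61.87 z [ 0.006 -0.001 -1.   ] F [-0.6  0.4 -0.1] grip 0.0853 0.0 q [ 0.2   0.42 -0.11  1.85  0.06  0.87  1.14]
wrist [341. 202.] c [ 0.5585 -0.1086] a 33.5 w [0.0468 0.0854 0.0857]
(array([ 0.54634361, -0.090469  ]), np.float64(5.5), array([0.04271704, 0.04237077, 0.04442549]))
(array([ 0.5692518 , -0.12588209]), np.float64(3.5), array([0.04288864, 0.04245394, 0.04566962]))
```

>>> servo_tool(turn=[[0,0,-2],[0,0,-4],[0,0,-6],[0,0,-8],[0,0,-10],[0,0,-12],[0,0,-14],[0,0,-16]], slide=[[0,0,1.2],[-0.3,0.8,2.2],[-0.7,2.2,2.6],[-1.1,3.6,2.6],[-1.5,5,2.6],[-2,6.6,2.6],[-2.4,8.2,2.6],[-2.7,9.8,2.6]], hand=[1,1,1,1,1,1,1,1])

```text
clock: 11.42
tcp_pos: [0.4869, 0.1686, 0.2264]
orientation: [-2.545, -1.84, 0.005]
contact_force: [1.9, -0.6, 0.7]
grip_width: 0.0854
gripper_force: 0.0
```

>>> servo_tool(turn=[[0,0,-2],[0,0,-4],[0,0,-6],[0,0,-7.5],[0,0,-7.5]], slide=[[0,0.5,0],[0,0.7,0],[0,0.7,0],[0,0.7,0],[0,0.7,0]], hand=[1,1,1,1,1])

```text
clock: 12.05
tcp_pos: [0.4877, 0.1881, 0.2265]
orientation: [2.999, 0.935, -0.005]
contact_force: [0.1, 0.2, -0.6]
grip_width: 0.0855
gripper_force: 0.0
```

>>> servo_tool(turn=[[0.1,-1.7,0],[0.3,-3.5,0],[0.4,-5.3,0],[0.55,-7,0],[0.55,-7,0],[0.55,-7,0]], slide=[[0,0,-0.8],[0,0,-1.5],[0,0,-2],[0,0,-2.6],[0,0,-2.6],[0,0,-2.6]], hand=[1,1,1,1,1,1])

```text
clock: 12.8
tcp_pos: [0.4944, 0.1842, 0.1576]
orientation: [2.743, 0.848, 0.853]
contact_force: [0.7, 0.5, -0.1]
grip_width: 0.0852
gripper_force: 0.0
```

Run:
```python
from h import *
state()
im,d,c=cam('wrist'); X=cloud(d,c); save('w6',im); np.savez('w6.npz',im=im,X=X)
for ctr,nn,a,w,cc,N in racktops(X): print(cc.round(),N,'ctr',ctr.round(4),'n',nn.round(3),'a',a,w.round(3))
```

```text
t 12.8 tcp [0.4944 0.1842 0.1576] psi -60.27 z [ 0.56   0.026 -0.828] F [ 0.7  0.5 -0.1] grip 0.0852 0.0 q [-1.1   0.17  0.46  2.41  1.29  0.27 -2.85]
[208. 130.] 8270 ctr [0.5808 0.2797 0.0474] n [-0.572 -0.042  0.819] a 30.0 [0.211 0.026 0.21 ]
[ 72. 123.] 3943 ctr [0.5231 0.3409 0.0861] n [-0.573 -0.04   0.819] a 27.5 [0.039 0.038 0.039]
[310. 252.] 2277 ctr [0.5337 0.19   0.0858] n [-0.573 -0.04   0.819] a 28.5 [0.038 0.037 0.039]
```

View pics/w6.png

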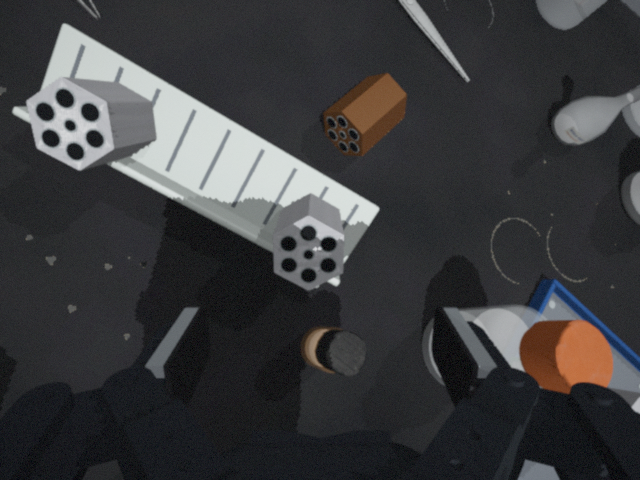

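```bash
cat >> h.py <<'E'
def rackgoal(ctr,n,depth=.035,psi_off=60):
    """turn (5deg units) and slide (30mm units) from the measured pose to the grasp, also the standoff part"""
    p,R=state(); n=np.array(n)/np.linalg.norm(n)
    az=np.degrees(np.arctan2(n[1],n[0])); psi=np.radians(az+2*psi_off)
    y=np.array([np.cos(psi),np.sin(psi),0]); z=np.array([0,0,-1.]); R0=np.stack([np.cross(y,z),y,z],1)
    ax=np.cross([0,0,1],n); ax/=np.linalg.norm(ax); Rg=Ro.from_rotvec(ax*np.arccos(n[2])).as_matrix()@R0
    g=np.array(ctr)-depth*n; h=g+.06*n
    print('turn',(np.degrees(Ro.from_matrix(Rg@R.T).as_rotvec())/5).round(2),'to60',((h-p)/.03).round(2),'grasp',((g-p)/.03).round(2),'psi0',np.degrees(psi))
E
python3 - <<'E'
from h import *
rackgoal([.5337,.190,.0858],[-.573,-.04,.819])
E
```

```text
t 12.85 tcp [0.4921 0.1852 0.1561] psi -60.1 z [ 0.559  0.029 -0.828] F [-2.1 -0.6 -1.2] grip 0.085 0.0 q [-1.11  0.17  0.46  2.42  1.3   0.27 -2.86]
turn [ 0.19 -0.18 -0.04] to60 [ 0.91  0.13 -1.66] grasp [ 2.06  0.21 -3.3 ] psi0 -56.006772762086314
```

>>> servo_tool(turn=[[0.2,-0.2,0],[0.2,-0.2,0],[0.2,-0.2,0],[0.2,-0.2,0]], slide=[[0.45,0.07,-0.8],[0.91,0.13,-1.66],[0.91,0.13,-1.66],[0.91,0.13,-1.66]], hand=[1,1,1,1])

```text
clock: 13.35
tcp_pos: [0.5269, 0.191, 0.1307]
orientation: [2.759, 0.839, 0.831]
contact_force: [-0.9, -0.2, 0.7]
grip_width: 0.0854
gripper_force: 0.0
```

Run:
```python
from h import *
rackgoal([.5337,.190,.0858],[-.573,-.04,.819])
```

```text
t 13.35 tcp [0.5269 0.191  0.1307] psi -60.49 z [ 0.546  0.025 -0.838] F [-0.9 -0.2  0.7] grip 0.0854 0.0 q [-1.06  0.3   0.49  2.36  1.39  0.17 -2.96]
turn [ 0.15 -0.38  0.08] to60 [-0.25 -0.07 -0.82] grasp [ 0.9   0.01 -2.45] psi0 -56.006772762086314
```

>>> servo_tool(turn=[[-0.1,1.7,0],[-0.3,3.4,0],[-0.4,5.1,0],[-0.5,6.7,0],[-0.5,6.7,0]], slide=[[0,0,0.8],[-0.4,0,1.6],[-0.8,0,2.4],[-1,0,3],[-1,0,3]], hand=[1,1,1,1,1])

```text
clock: 13.98
tcp_pos: [0.4952, 0.1932, 0.2241]
orientation: [2.949, 0.884, 0.175]
contact_force: [0.4, -1.0, -0.6]
grip_width: 0.085
gripper_force: 0.0
```

>>> servo_tool(turn=[[0,0,2],[0,0,4],[0,0,6],[0,0,8],[0,0,10],[0,0,12],[0,0,14],[0,0,16]], slide=[[0,0,0],[0,0,0],[0,0,0],[0,0,0],[0,0,0],[0,0,0],[0,0,0],[0,0,0]], hand=[1,1,1,1,1,1,1,1])

```text
clock: 14.98
tcp_pos: [0.4965, 0.1912, 0.2214]
orientation: [-1.705, -2.6, -0.204]
contact_force: [0.4, -0.2, -1.1]
grip_width: 0.0855
gripper_force: 0.0
```

>>> servo_tool(turn=[[0,0,2],[0,0,4],[0,0,6],[0,0,8],[0,0,10],[0,0,12],[0,0,14],[0,0,16]], slide=[[0,0,0],[0,0,0],[0,0,0],[0,0,0],[0,0,0],[0,0,0],[0,0,0],[0,0,0]], hand=[1,1,1,1,1,1,1,1])

```text
clock: 15.98
tcp_pos: [0.4966, 0.1912, 0.2214]
orientation: [0.356, -3.014, -0.129]
contact_force: [-0.3, 0.1, 0.9]
grip_width: 0.0856
gripper_force: 0.0
```

Run:
```python
from h import *
rackgoal([.5337,.190,.0858],[-.573,-.04,.819],psi_off=-30)
```

```text
t 15.97 tcp [0.4966 0.1912 0.2214] psi 103.22 z [-0.113  0.072 -0.991] F [-0.3  0.1  0.9] grip 0.0856 0.0 q [-0.07  0.33 -0.42  1.83  0.02  1.08  1.31]
turn [-1.34 -8.43  3.78] to60 [ 0.76 -0.07 -3.84] grasp [ 1.9   0.01 -5.47] psi0 -236.00677276208634
```

>>> servo_tool(turn=[[-0.3,-1.7,0.8],[-0.5,-3.4,1.5],[-0.8,-5.1,2.3],[-1.1,-6.8,3],[-1.34,-8.43,3.78],[-1.34,-8.43,3.78],[-1.34,-8.43,3.78]], slide=[[0,0,-0.5],[0,0,-1],[0,0,-1.5],[0.1,0,-2],[0.2,-0.05,-2.6],[0.3,-0.07,-3.2],[0.3,-0.07,-3.2]], hand=[1,1,1,1,1,1,1])

```text
clock: 16.85
tcp_pos: [0.5087, 0.1849, 0.1309]
orientation: [-0.718, 2.445, -0.192]
contact_force: [1.3, -0.1, -0.1]
grip_width: 0.0856
gripper_force: 0.0
```

Run:
```python
from h import *
rackgoal([.5337,.190,.0858],[-.573,-.04,.819],psi_off=-30)
im,d,c=cam('wrist'); X=cloud(d,c)
for ctr,nn,a,w,cc,N in racktops(X): print(cc.round(),N,'ctr',ctr.round(4),'n',nn.round(3),'a',a,w.round(3))
```

```text
t 16.85 tcp [0.5087 0.1849 0.1309] psi 118.1 z [ 0.568  0.023 -0.823] F [ 1.3 -0.1 -0.1] grip 0.0856 0.0 q [-0.51  0.25 -0.18  2.37  1.56  0.39  0.01]
turn [ 0.05 -0.07  0.26] to60 [ 0.35  0.14 -0.82] grasp [ 1.5   0.22 -2.46] psi0 -236.00677276208634
[279. 230.] 489 ctr [0.5894 0.1634 0.0475] n [-0.569 -0.058  0.821] a 15.0 [0.016 0.025 0.026]
[330. 253.] 3210 ctr [0.5326 0.1887 0.085 ] n [-0.573 -0.041  0.818] a 31.5 [0.038 0.038 0.039]
[401. 296.] 1933 ctr [0.581  0.2656 0.047 ] n [-0.569 -0.042  0.821] a 30.5 [0.058 0.025 0.055]
[561. 364.] 1740 ctr [0.5178 0.3376 0.0824] n [-0.571 -0.035  0.82 ] a 30.0 [0.038 0.027 0.031]
```

>>> servo_tool(turn=[[0.05,-0.07,0.26],[0.05,-0.07,0.26],[0.05,-0.07,0.26],[0.05,-0.07,0.26],[0.05,-0.07,0.26],[0.05,-0.07,0.26]], slide=[[0.33,0.12,-0.83],[0.33,0.12,-0.83],[0.8,0.15,-1.5],[1.25,0.18,-2.15],[1.48,0.2,-2.47],[1.48,0.2,-2.47]], hand=[1,1,1,1,1,1])

```text
clock: 17.65
tcp_pos: [0.5538, 0.1912, 0.0568]
orientation: [-0.74, 2.432, -0.181]
contact_force: [-1.2, 0.7, 0.1]
grip_width: 0.0854
gripper_force: 0.0
```

Run:
```python
from h import *
rackgoal([.5332,.1894,.0854],[-.573,-.04,.819],psi_off=-30)
im,d,c=cam('wrist'); save('w7',im)
```

```text
t 17.65 tcp [0.5538 0.1912 0.0568] psi 119.17 z [ 0.571  0.038 -0.82 ] F [-1.2  0.7  0.1] grip 0.0854 0.0 q [-0.41  0.48 -0.23  2.32  2.02  0.44 -0.37]
turn [ 0.   -0.03  0.03] to60 [-1.16 -0.09  1.63] grasp [-0.02 -0.01 -0.  ] psi0 -236.00677276208634
```

View pics/w7.png

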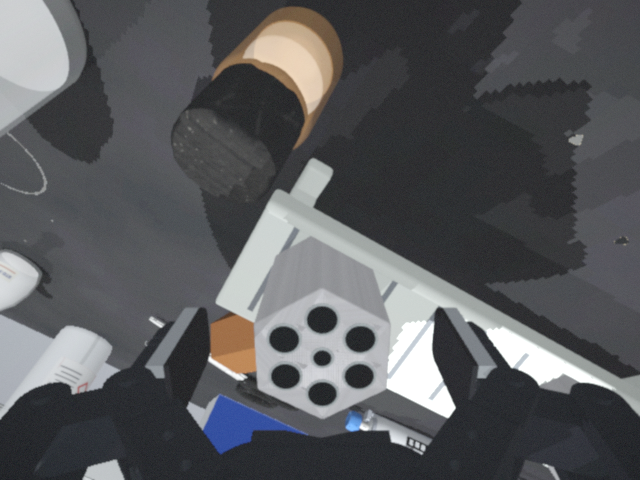

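>>> servo_tool(turn=[[0,0,0],[0,0,0],[0,0,0],[0,0,0],[0,0,0],[0,0,0]], slide=[[0,0,0],[0,0,0],[0,0,0],[0,0,0],[0,0,0],[0,0,0]], hand=[0.7,0.5,0.3,0.1,0.1,0.1], squeeze=45)

```text
clock: 18.45
tcp_pos: [0.5535, 0.192, 0.0574]
orientation: [-0.741, 2.43, -0.18]
contact_force: [-4.0, -1.2, 7.1]
grip_width: 0.0436
gripper_force: 45.1
```

>>> servo_tool(turn=[[0,0,0],[0,0,0],[0,0,0],[0,0,0],[0,0,0]], slide=[[-0.1,-0.01,0.2],[-0.5,-0.04,0.75],[-1.1,-0.08,1.6],[-1.1,-0.08,3.2],[-1.1,-0.08,3.2]], hand=[0.1,0.1,0.1,0.1,0.1])

```text
clock: 19.08
tcp_pos: [0.5203, 0.1901, 0.1546]
orientation: [-0.741, 2.429, -0.177]
contact_force: [0.2, -0.4, -2.2]
grip_width: 0.0435
gripper_force: 47.0
```

Run:
```python
from h import *
p,R=state()
y=R[:,1].copy(); psi=np.radians(122)
yg=np.array([np.cos(psi),np.sin(psi),0]); z=np.array([0,0,-1.]); Rg=np.stack([np.cross(yg,z),yg,z],1)
print((np.degrees(Ro.from_matrix(Rg@R.T).as_rotvec())/5).round(2))
```

```text
t 19.07 tcp [0.5203 0.1901 0.1546] psi 119.25 z [ 0.572  0.042 -0.819] F [ 0.2 -0.4 -2.2] grip 0.0435 47.0 q [-0.56  0.21 -0.1   2.35  1.42  0.35  0.19]
[-0.39  6.99 -0.37]
```

>>> servo_tool(turn=[[-0.1,1.8,-0.1],[-0.2,3.6,-0.2],[-0.3,5.3,-0.3],[-0.39,6.99,-0.37],[-0.39,6.99,-0.37],[-0.39,6.99,-0.37],[-0.39,6.99,-0.37],[-0.39,6.99,-0.37]], slide=[[0,0,0.8],[0,0,1.6],[0,-0.8,1.8],[0,-2.2,1.8],[0.05,-3.7,1.8],[0.05,-5.3,1.8],[0.1,-7,1.8],[0.1,-8.6,1.8]], hand=[0.1,0.1,0.1,0.1,0.1,0.1,0.1,0.1])

```text
clock: 20.08
tcp_pos: [0.5236, -0.0716, 0.2065]
orientation: [0.863, -3.019, 0.001]
contact_force: [-0.4, 0.9, -2.8]
grip_width: 0.0436
gripper_force: 47.0
```

>>> servo_tool(turn=[[0,0,0],[0,0,0],[0,0,0],[0,0,0],[0,0,0],[0,0,0]], slide=[[0,-1.2,0],[0,-2.1,0],[0,-2.1,-1.5],[0,-2.1,-3],[0,-2.1,-3.4],[0,-2.1,-3.4]], hand=[0.1,0.1,0.1,0.1,0.1,0.1])

```text
clock: 20.82
tcp_pos: [0.5233, -0.1312, 0.1046]
orientation: [0.867, -3.017, 0.001]
contact_force: [0.2, 0.0, -3.0]
grip_width: 0.0431
gripper_force: 46.9
```

```bash
cat >> h.py <<'E'
def upgoal(xy,z,psi):
    p,R=state(); a=np.radians(psi)
    yg=np.array([np.cos(a),np.sin(a),0]); zz=np.array([0,0,-1.]); Rg=np.stack([np.cross(yg,zz),yg,zz],1)
    print('turn',(np.degrees(Ro.from_matrix(Rg@R.T).as_rotvec())/5).round(2),'slide',((np.array([*xy,z])-p)/.03).round(3))
E
python3 - <<'E'
from h import *
upgoal((.5228,-.1303),.0355,122)
im,d,c=cam('scene'); X=cloud(d,c)
m=(abs(X[...,2]-.067)<.004)&(X[...,0]>.49)&(X[...,0]<.63)&(X[...,1]>-.18)&(X[...,1]<-.05)
for nme in('scene','wrist'): tops(nme)
E
```

```text
t 20.82 tcp [ 0.5233 -0.1312  0.1046] psi 122.06 z [-0.002 -0.001 -1.   ] F [ 0.2  0.  -3. ] grip 0.0431 46.9 q [ 0.19  0.42 -0.08  1.99  0.05  0.74  2.22]
turn [ 0.01 -0.03 -0.01] slide [-0.017  0.031 -2.304]
```

>>> servo_tool(turn=[[0,0,0],[0,0,0],[0,0,0],[0,0,0],[0,0,0]], slide=[[-0.02,0.03,-0.8],[-0.02,0.03,-1.6],[-0.02,0.03,-2.25],[-0.02,0.03,-2.35],[-0.02,0.03,-2.35]], hand=[0.1,0.1,0.1,0.1,0.1])

```text
clock: 21.6
tcp_pos: [0.5239, -0.1308, 0.0353]
orientation: [-0.867, 3.02, -0.003]
contact_force: [-0.7, 0.0, -2.6]
grip_width: 0.0437
gripper_force: 47.0
```

Run:
```python
from h import *
upgoal((.5228,-.1303),.0325,122)
```

```text
t 21.6 tcp [ 0.5239 -0.1308  0.0353] psi 122.03 z [ 0.001 -0.002 -1.   ] F [-0.7  0.  -2.6] grip 0.0437 47.0 q [ 0.18  0.53 -0.07  2.02  0.06  0.59  2.2 ]
turn [ 0.02  0.01 -0.01] slide [-0.038  0.015 -0.092]
```

>>> servo_tool(turn=[[0,0,0],[0,0,0],[0,0,0],[0,0,0],[0,0,0]], slide=[[0,0,-0.08],[0,0,-0.08],[0.04,0.025,-0.08],[0.08,0.05,-0.08],[0.08,0.05,-0.08]], hand=[0.1,0.1,0.1,0.1,0.1])

```text
clock: 22.22
tcp_pos: [0.5245, -0.1308, 0.0337]
orientation: [0.864, -3.017, 0.004]
contact_force: [-7.8, -1.9, 14.9]
grip_width: 0.0433
gripper_force: 49.2
```

>>> servo_tool(turn=[[0,0,0],[0,0,0],[0,0,0],[0,0,0]], slide=[[0,0,0.06],[0.02,0.04,0.06],[0.02,0.06,0.06],[0.02,0.06,0.06]], hand=[0.1,0.1,0.1,0.1])

```text
clock: 22.72
tcp_pos: [0.5266, -0.1274, 0.0338]
orientation: [0.867, -3.019, 0.003]
contact_force: [0.5, -1.2, 0.7]
grip_width: 0.0431
gripper_force: 47.5
```

>>> servo_tool(turn=[[0,0,0],[0,0,0],[0,0,0],[0,0,0],[0,0,0],[0,0,0],[0,0,0],[0,0,0]], slide=[[0,0,0],[0,0,0],[0,0,0],[0,0,0.6],[0,0,2],[0,0,3.5],[0.7,0,4.5],[0.7,0,4.5]], hand=[0.5,0.7,0.85,0.95,1,1,1,1])

```text
clock: 23.72
tcp_pos: [0.5501, -0.1274, 0.1726]
orientation: [-0.866, 3.014, -0.007]
contact_force: [0.3, -0.5, -0.3]
grip_width: 0.0852
gripper_force: 0.0
```

```bash
cat >> h.py <<'E'
def three(c0s,rad=.0235,n='wrist',tag=None):
    im,d,c=cam(n); X=cloud(d,c)
    if tag: save(tag,im)
    m=(abs(X[...,2]-.0675)<.004); P=X[m][:,:2]; C=[]
    for c0 in c0s:
        q=np.array(c0)
        for _ in range(5):  # centroid of filled disc neighbourhood
            k=np.hypot(*(P-q).T)<rad; cc,a,w=hexfit(P[k]); q=cc
        print(q.round(4),a,w.round(4),k.sum()); C.append(q)
    C=np.array(C); print((np.linalg.norm(C[:,None]-C[None],axis=-1)*1000).round(1))
E
python3 - <<'E'
from h import *
state()
three([(.5465,-.0896),(.5699,-.1269),(.5262,-.128)],tag='w8');
E
```

```text
t 23.73 tcp [ 0.5501 -0.1274  0.1726] psi 122.06 z [ 0.006 -0.002 -1.   ] F [ 0.3 -0.5 -0.3] grip 0.0852 0.0 q [ 0.18  0.36 -0.08  1.88  0.04  0.89  2.21]
[ 0.5457 -0.0916] 6.5 [0.0425 0.0437 0.0436] 3409
[ 0.5692 -0.1268] 4.0 [0.0426 0.0426 0.0434] 3381
[ 0.5259 -0.1281] 52.0 [0.044  0.0423 0.044 ] 3854
[[ 0.  42.3 41.5]
 [42.3  0.  43.4]
 [41.5 43.4  0. ]]
```

View pics/w8.png

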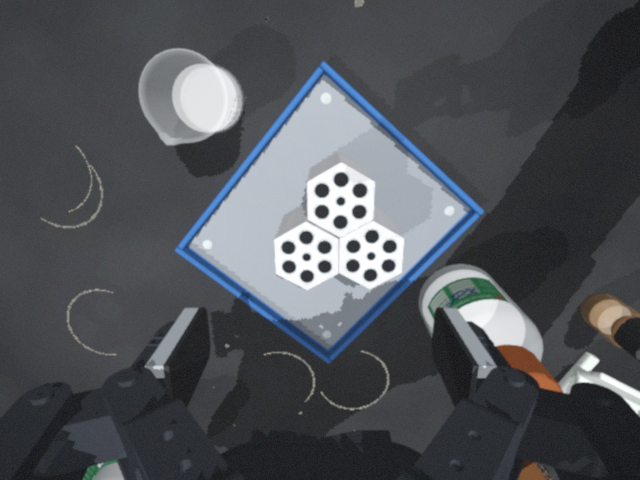

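>>> servo_tool(turn=[[0,0,0],[0,0,0],[0,0,0],[0,0,0],[0,0,0],[0,0,0],[0,0,0],[0,0,0]], slide=[[0,0,1],[-0.3,1.3,1.4],[-0.6,2.9,1.4],[-0.9,4.5,1.4],[-1.2,6.1,1.4],[-1.5,7.7,1.4],[-1.8,9.3,1.4],[-2.1,10.9,1.4]], hand=[1,1,1,1,1,1,1,1])

```text
clock: 24.78
tcp_pos: [0.4822, 0.2003, 0.2095]
orientation: [0.866, -3.016, 0.003]
contact_force: [1.0, -0.7, 0.6]
grip_width: 0.0852
gripper_force: 0.0
```

>>> servo_tool(turn=[[0,0,0],[0,0,0],[0.1,-1.7,0.1],[0.3,-3.5,0.2],[0.4,-5.3,0.3],[0.5,-7,0.4],[0.5,-7,0.4],[0.5,-7,0.4]], slide=[[-0.2,1.5,0],[-0.3,3,0],[-0.3,4.2,-0.3],[-0.3,4.6,-0.8],[-0.3,4.6,-1.3],[-0.3,4.6,-1.8],[-0.3,4.6,-2],[-0.3,4.6,-2]], hand=[1,1,1,1,1,1,1,1])

```text
clock: 25.78
tcp_pos: [0.4724, 0.3362, 0.1481]
orientation: [-0.751, 2.43, -0.172]
contact_force: [-0.2, -0.5, 0.0]
grip_width: 0.0853
gripper_force: 0.0
```

Run:
```python
from h import *
rackgoal([.523,.341,.086],[-.573,-.04,.819],psi_off=-30)
im,d,c=cam('wrist'); X=cloud(d,c)
for ctr,nn,a,w,cc,N in racktops(X): print(cc.round(),N,'ctr',ctr.round(4),'n',nn.round(3),'a',a,w.round(3))
```

```text
t 25.77 tcp [0.4724 0.3362 0.1481] psi 119.76 z [ 0.569  0.047 -0.821] F [-0.2 -0.5  0. ] grip 0.0853 0.0 q [-0.96  0.29 -0.03  2.24  1.2   0.51  0.13]
turn [-0.04 -0.05 -0.08] to60 [ 1.21  0.13 -1.39] grasp [ 2.36  0.21 -3.02] psi0 -236.00677276208634
[177. 177.] 6294 ctr [0.5828 0.2383 0.0466] n [-0.567 -0.042  0.823] a 30.0 [0.142 0.025 0.141]
[319. 250.] 2562 ctr [0.5217 0.341  0.0851] n [-0.573 -0.041  0.819] a 32.0 [0.038 0.038 0.038]
[359. 272.] 259 ctr [0.5707 0.3919 0.046 ] n [-0.555 -0.029  0.831] a 0.0 [0.012 0.027 0.02 ]
```

>>> servo_tool(turn=[[-0.04,-0.05,-0.08],[-0.04,-0.05,-0.08],[-0.04,-0.05,-0.08],[-0.04,-0.05,-0.08],[-0.04,-0.05,-0.08],[-0.04,-0.05,-0.08],[-0.04,-0.05,-0.08],[-0.04,-0.05,-0.08]], slide=[[0.6,0.07,-0.5],[1.19,0.13,-1.4],[1.19,0.13,-1.4],[1.19,0.13,-1.4],[1.7,0.16,-2.1],[2.1,0.2,-2.7],[2.34,0.21,-3.03],[2.34,0.21,-3.03]], hand=[1,1,1,1,1,1,1,1])

```text
clock: 26.82
tcp_pos: [0.5454, 0.3439, 0.0602]
orientation: [-0.735, 2.426, -0.176]
contact_force: [-0.3, -0.4, -0.1]
grip_width: 0.0853
gripper_force: 0.0
```

Run:
```python
from h import *
rackgoal([.5225,.341,.0856],[-.573,-.04,.819],psi_off=-30)
```

```text
t 26.82 tcp [0.5454 0.3439 0.0602] psi 119.0 z [ 0.576  0.043 -0.816] F [-0.3 -0.4 -0.1] grip 0.0853 0.0 q [-0.92  0.54  0.05  2.16  1.59  0.4  -0.22]
turn [-0.06  0.04  0.04] to60 [-1.24 -0.13  1.53] grasp [-0.1  -0.05 -0.11] psi0 -236.00677276208634
```

>>> servo_tool(turn=[[-0.06,0.04,0.04],[-0.06,0.04,0.04],[-0.06,0.04,0.04],[-0.06,0.04,0.04],[-0.06,0.04,0.04],[-0.06,0.04,0.04],[-0.06,0.04,0.04],[-0.06,0.04,0.04]], slide=[[-0.1,-0.05,-0.1],[-0.1,-0.05,-0.1],[-0.1,-0.05,-0.1],[-0.1,-0.05,-0.1],[-0.1,-0.05,-0.1],[-0.1,-0.05,-0.1],[-0.1,-0.05,-0.1],[-0.1,-0.05,-0.1]], hand=[1,1,0.7,0.5,0.3,0.1,0.1,0.1], squeeze=45)

```text
clock: 27.82
tcp_pos: [0.542, 0.3427, 0.0569]
orientation: [-0.743, 2.429, -0.179]
contact_force: [-3.7, -0.4, 5.1]
grip_width: 0.0434
gripper_force: 46.2
```

Run:
```python
from h import *
p,R=state(); print(R.T@(np.array([.5225,.341,.0856])-p))
```

```text
t 27.82 tcp [0.542  0.3427 0.0569] psi 119.35 z [ 0.573  0.041 -0.819] F [-3.7 -0.4  5.1] grip 0.0434 46.2 q [-0.92  0.54  0.05  2.16  1.6   0.4  -0.22]
[-0.00028575 -0.00051596 -0.03473355]
```

>>> servo_tool(turn=[[0,0,0],[0,0,0],[0,0,0],[0,0,0],[0,0,0]], slide=[[-0.1,-0.01,0.2],[-0.5,-0.04,0.75],[-1.1,-0.08,1.6],[-1.1,-0.08,3.2],[-1.1,-0.08,3.2]], hand=[0.1,0.1,0.1,0.1,0.1])

```text
clock: 28.45
tcp_pos: [0.5101, 0.3414, 0.1561]
orientation: [-0.74, 2.426, -0.175]
contact_force: [0.0, 0.3, -3.1]
grip_width: 0.0436
gripper_force: 46.8
```

Run:
```python
from h import *
upgoal((.594,-.0855),.205,122)
```

```text
t 28.45 tcp [0.5101 0.3414 0.1561] psi 119.23 z [ 0.575  0.044 -0.817] F [ 0.   0.3 -3.1] grip 0.0436 46.8 q [-0.95  0.32  0.03  2.18  1.16  0.48  0.22]
turn [-0.42  7.03 -0.37] slide [  2.798 -14.229   1.63 ]
```

>>> servo_tool(turn=[[-0.1,1.8,-0.1],[-0.2,3.6,-0.2],[-0.3,5.3,-0.3],[-0.42,7.03,-0.37],[-0.42,7.03,-0.37],[-0.42,7.03,-0.37],[-0.42,7.03,-0.37],[-0.42,7.03,-0.37]], slide=[[0,0,0.8],[0,0,1.6],[0.1,-0.8,1.9],[0.4,-2.2,1.9],[0.7,-3.7,1.9],[1,-5.3,1.9],[1.3,-6.9,1.9],[1.6,-8.5,1.9]], hand=[0.1,0.1,0.1,0.1,0.1,0.1,0.1,0.1])

```text
clock: 29.45
tcp_pos: [0.5565, 0.0824, 0.2078]
orientation: [0.866, -3.012, 0.006]
contact_force: [1.4, 0.1, -3.4]
grip_width: 0.0435
gripper_force: 47.0
```

>>> servo_tool(turn=[[0,0,0],[0,0,0],[0,0,0],[0,0,0],[0,0,0],[0,0,0],[0,0,0],[0,0,0]], slide=[[0.3,-1.5,0],[0.6,-3,0],[0.9,-4.5,0],[1.2,-5.73,0],[1.2,-5.73,-1],[1.2,-5.73,-2.4],[1.2,-5.73,-3.4],[1.2,-5.73,-3.4]], hand=[0.1,0.1,0.1,0.1,0.1,0.1,0.1,0.1])

```text
clock: 30.45
tcp_pos: [0.5899, -0.0871, 0.1039]
orientation: [0.866, -3.007, 0.001]
contact_force: [-0.8, 0.3, -2.8]
grip_width: 0.0436
gripper_force: 46.8
```

Run:
```python
from h import *
upgoal((.594,-.0855),.036,122)
```

```text
t 30.45 tcp [ 0.5899 -0.0871  0.1039] psi 122.15 z [-0.012 -0.004 -1.   ] F [-0.8  0.3 -2.8] grip 0.0436 46.8 q [ 0.08  0.5  -0.05  1.85  0.04  0.81  2.14]
turn [ 0.05 -0.13 -0.03] slide [ 0.137  0.053 -2.262]
```

>>> servo_tool(turn=[[0,-0.05,0],[0,-0.05,0],[0,-0.05,0]], slide=[[0.12,0.05,0],[0.12,0.05,0],[0.12,0.05,0]], hand=[0.1,0.1,0.1])

```text
clock: 30.82
tcp_pos: [0.5975, -0.0854, 0.1088]
orientation: [-0.87, 3.017, -0.007]
contact_force: [0.2, -0.3, -3.1]
grip_width: 0.0433
gripper_force: 46.8
```

>>> servo_tool(turn=[[0,0,0],[0,0,0],[0,0,0],[0,0,0],[0,0,0],[0,0,0]], slide=[[-0.09,0,0],[-0.09,0,-0.8],[-0.09,0,-1.7],[-0.09,0,-2.3],[-0.09,0,-2.4],[-0.09,0,-2.4]], hand=[0.1,0.1,0.1,0.1,0.1,0.1])

```text
clock: 31.58
tcp_pos: [0.5945, -0.0854, 0.0361]
orientation: [-0.87, 3.018, -0.006]
contact_force: [1.2, 0.2, -3.2]
grip_width: 0.0434
gripper_force: 46.9
```

Run:
```python
from h import *
upgoal((.594,-.0855),.0335,122)
```

```text
t 31.57 tcp [ 0.5945 -0.0854  0.0361] psi 122.18 z [ 0.002 -0.004 -1.   ] F [ 1.2  0.2 -3.2] grip 0.0434 46.9 q [ 0.08  0.6  -0.05  1.88  0.05  0.67  2.12]
turn [ 0.04  0.02 -0.04] slide [-0.017 -0.004 -0.086]
```

>>> servo_tool(turn=[[0,0,0],[0,0,0],[0,0,0],[0,0,0],[0,0,0],[0,0,0]], slide=[[0,0,-0.07],[0,0,-0.07],[-0.04,-0.025,-0.06],[-0.08,-0.05,-0.06],[-0.12,-0.08,-0.06],[-0.12,-0.08,-0.06]], hand=[0.1,0.1,0.1,0.1,0.1,0.1])

```text
clock: 32.33
tcp_pos: [0.5907, -0.0877, 0.0339]
orientation: [-0.871, 3.018, -0.006]
contact_force: [1.5, 0.3, -2.7]
grip_width: 0.0436
gripper_force: 46.9
```

>>> servo_tool(turn=[[0,0,0],[0,0,0],[0,0,0],[0,0,0]], slide=[[-0.02,-0.012,0],[-0.035,-0.02,0],[-0.035,-0.02,-0.02],[-0.035,-0.02,-0.03]], hand=[0.1,0.1,0.1,0.1])

```text
clock: 32.83
tcp_pos: [0.5905, -0.0878, 0.0338]
orientation: [-0.871, 3.016, -0.006]
contact_force: [1.6, 2.5, 6.4]
grip_width: 0.0436
gripper_force: 48.1
```

Contact with floor and neighbours; release and look.

>>> servo_tool(turn=[[0,0,0],[0,0,0],[0,0,0],[0,0,0],[0,0,0],[0,0,0],[0,0,0],[0,0,0]], slide=[[0,0,0],[0,0,0],[0,0,0],[0,0,0.5],[0,0,1.8],[0,0,3.3],[-0.8,-0.3,4.6],[-0.8,-0.3,4.6]], hand=[0.6,0.75,0.75,0.75,0.75,0.8,1,1])

```text
clock: 33.83
tcp_pos: [0.5663, -0.0988, 0.1752]
orientation: [-0.866, 3.014, -0.01]
contact_force: [0.8, -0.7, -0.3]
grip_width: 0.0857
gripper_force: 0.0
```

Run:
```python
from h import *
state()
G=[(.5462,-.0905),(.5695,-.127),(.5262,-.128),(.5905,-.088)]
three(G,tag='w9'); three(G,n='scene')
```

```text
t 33.83 tcp [ 0.5663 -0.0988  0.1752] psi 122.07 z [ 0.007 -0.005 -1.   ] F [ 0.8 -0.7 -0.3] grip 0.0857 0.0 q [ 0.11  0.37 -0.06  1.86  0.03  0.9   2.17]
[ 0.5463 -0.0914] 11.0 [0.0434 0.0437 0.0437] 3690
[ 0.5695 -0.1269] 1.5 [0.0428 0.0435 0.0425] 3640
[ 0.5259 -0.1278] 53.5 [0.0438 0.0422 0.0439] 4171
[ 0.5885 -0.0889] 56.5 [0.0437 0.042  0.0439] 3212
[[ 0.  42.4 41.7 42.3]
 [42.4  0.  43.6 42.5]
 [41.7 43.6  0.  73.6]
 [42.3 42.5 73.6  0. ]]
[ 0.545  -0.0949] 0.5 [0.0424 0.0416 0.0432] 348
[ 0.5695 -0.1277] 55.0 [0.0424 0.0434 0.0434] 372
[ 0.5256 -0.1289] 1.0 [0.0434 0.0431 0.0427] 371
[ 0.5901 -0.0913] 2.0 [0.0422 0.0437 0.0382] 335
[[ 0.  40.9 39.1 45.3]
 [40.9  0.  43.8 41.8]
 [39.1 43.8  0.  74.6]
 [45.3 41.8 74.6  0. ]]
```

View pics/w9.png

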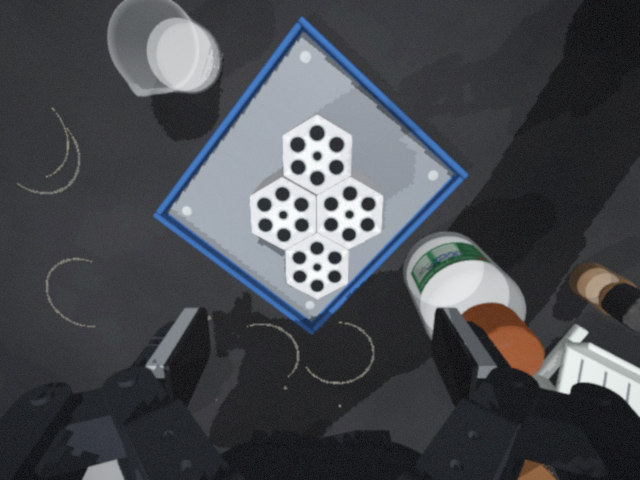

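```bash
python3 -c "
from bench import r
print(r.hand_in())"
```

```text
the job is handed in; nothing more can be done
None
```

All four blocks are standing in the tray as one tightly packed diamond. The last picture showed the faces touching, the bottle, beaker and dropper bottle appeared not to have moved, the gripper is open and clear, and I handed the job in at about 34 s. The hand-in returned no verdict.

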